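# Stack a sprung stirrer spindle and lock its cap

## Task

Put the spindle back together on its round base: slide the short aluminium spacer and then the steel washer that fits down over the spindle until they sit on the sprung bearing, letting go of each. Then fit the white slotted cap over the spindle's hammer head (feel for the angle at which it drops), press it down against the spring, turn it about a quarter turn so that it stays locked under the head, and let go. Never press on the parts or the spindle with more than about 30 N, and leave everything else on the bench where it lies.

Things in the scene. Friction and masses are not known exactly. Their poses are not given: they have to be found in the camera images.
- station: Round white base, 130 mm across, 10 mm thick, fixed to the bench; origin: centre of its underside, on the spindle axis, z up. The steel spindle on it is 20 mm in diameter up to a bevelled shoulder 62 mm above this origin, then has a neck 7 mm in diameter up to 72 mm and a hammer head from 72 to 78 mm. It is braked and does not turn.
- head (a point): Centre of the top of the spindle's hammer head, a steel bar 19 mm long, 7 mm wide, 6 mm high, 78 mm above the base's origin. Its axes are those of the base, NOT of the head: which way the head's long side points in plan is not measured. It is turned anywhere from 0.3 to 1.7 rad anticlockwise (seen from above) from the base's x axis.
- bearing_top (a point): Centre of the top face of the steel ball bearing, 52 mm outside, already on the spindle; 30 mm above the base's origin when free. It rides on a spring: about 7 N starts it moving down, 1 N more per mm, 7 mm travel to a hard stop.
- spacer: Short plain aluminium sleeve, 36 mm outside, 22 mm bore, 25 mm high, standing upright on the bench; origin at the centre of its underside, z along the bore. Goes on first, on top of the bearing (its underside then at 30 mm above the base's origin).
- washer: Thick steel washer, 40 mm outside, 22 mm bore, 5 mm thick, lying flat on the bench; origin at the centre of its underside. Goes on second, on top of the spacer (its underside then at 55 mm above the base's origin).
- cap: White plastic slotted cap, 44 mm long (own x), 30 mm wide (own y), 28 mm high, standing skirt down; origin: centre of its underside, z up. Round skirt, 30 mm outside, 24 mm bore, from 0 to 10 mm; slotted plate from 10 to 16 mm; two upright cheeks 36 mm long from 16 to 28 mm, whose flat outer faces at y = +15 and -15 mm are the place to grip.
- cap_slot (a point): Centre of the cap's plate top, 16 mm above its underside; same axes. The through slot is 23 mm long (own x), 10 mm wide. It drops over the hammer head only if lined up within about 0.1 rad; else the plate rests on the head, cap's underside 68 mm above the base's origin. Lined up, the skirt meets the stacked washer with the underside at 60 mm.
- cap_skirt (a point): Centre of the cap's underside (the skirt's lower edge). Once it is pushed more than 4 mm down against the spring, below 56 mm above the base's origin (about 11 N), the plate is under the head and the cap can be turned, either way; turned 1 to 1.6 rad it stays locked at about 56 mm when let go. The spring hits its stop at 53 mm.
- wide_washer: Spare steel washer, not used: 58 mm outside, 38 mm bore, 4 mm thick, lying among the parts; origin at the centre of its underside.
- long_sleeve: Spare long aluminium sleeve, not used: 32 mm outside, 55 mm high; origin at the centre of its underside.
- c_clip: White C-shaped clip, not used: about 60 mm across, 6 mm thick; origin at the centre of its underside.
- paddle: Steel stirring paddle lying on the bench, not used: rod 10 mm thick, 260 mm long along its x, blade 72 mm wide at +x; origin mid-rod on the bench.
- driver: Screwdriver lying on the bench, not used.
- beaker: Glass beaker, not used: 70 mm across, 80 mm high; origin at the centre of its underside.
Not all that is in view belongs to the job. What is shaped like the washer but turquoise or yellow is not meant. What is shaped like the cap but purple is not meant.

How it is judged (in metres and radians):
On the way, in this order (a step that is already met when the one before it is completed fails the run):
1. the spacer sits on the bearing, let go (z of spacer in the frame of station between 0.027 and 0.033 m and horizontal distance between spacer and station below 0.004 m and angle between spacer's own z axis and vertical below 0.12 rad and contact force between the fingers and spacer below 0.2 N), for 0.2 s.
2. the washer sits on the spacer, let go (z of washer in the frame of station between 0.052 and 0.058 m and horizontal distance between washer and station below 0.004 m and angle between washer's own z axis and vertical below 0.12 rad and contact force between the fingers and washer below 0.2 N), for 0.2 s.
At the end, for the whole second after the job is handed in: Spacer, washer and cap are on the spindle in that order, upright and within 4 mm of its axis, cap released and at rest, and held down against the spring by the hammer head: undersides above the base's origin at 23 to 28.5 mm (spacer), 48 to 53.5 mm (washer) and 52 to 58.5 mm (cap) (z of spacer in the frame of station between 0.023 and 0.0285 m and horizontal distance between each of spacer, washer, cap and station below 0.004 m and angle between each of spacer, washer, cap's own z axis and vertical below 0.12 rad and z of washer in the frame of station between 0.048 and 0.0535 m and z of cap in the frame of station between 0.052 and 0.0585 m and contact force between the fingers and cap below 0.2 N and linear speed of cap below 0.02 m/s); the robot touches nothing.
It fails at once if spacer, washer, cap or spindle pressed with more than 30 N (contact force between any of spacer, washer, cap, the arm, the fingers and station above 30 N or contact force between washer and spacer above 30 N or contact force between cap and washer above 30 N).
It fails at once if one of the other loose things on the bench moved by more than 20 mm (distance of any of wide_washer, long_sleeve, c_clip, paddle, driver, beaker from where it was at the start of the episode above 0.02 m).
It also fails if it takes over 72 s, if anything falls off the work surface, if the arm or the gripper's body presses on something with over 40 N, if the wrist force passes 120 N, or if a joint passes its speed limit or range.

## Robot

A 6-joint arm with a two-finger parallel gripper is mounted at the origin on the work surface. World frame = base frame: x ahead of the robot, y to its left, z up, the work surface at z = 0. Lengths are in m, angles in degrees, forces in N, time in s.
With the tool pointing down it reaches from about 0.35 to 0.875 m from the base axis. Payload 4.2 kg.
Tool frame: the origin (TCP) lies at the very end of the fingers, on their centre line; the grasp point (between the pads) lies 19 mm behind it (r.grip_point_offset is the distance from the TCP to the grasp point, in m); z points along the fingers, y is the line along which they close (so a half turn about z gives the same grasp; the last joint's range is limited). The gripper opens to 87 mm and grips with 3 to 60 N. Pads are 19 mm wide; open, the fingers measure 117 mm over their backs; the gripper's body (75 mm by 190 mm) begins 51 mm behind the grasp point.
Start: joints at [-60.871, 22.042, 0.453, 0, -68.411, -14.817], TCP at [0.155, -0.606, 0.197] pointing down, gripper open.
Joint ranges: [-179.83, 179.83], [-69.29, 118.12], [-61.27, 80.66], [-181.25, 117.63], [-171.15, -9.14], [-177.46, 177.46]. Speed limits (degrees/s): [159.86, 159.86, 180, 180, 180, 180].

## Interface

Orientations are given as a 3x3 rotation matrix whose columns are the frame's x, y, z axes.
In Python, from station import r, cams gives the robot as it stands. The module is installed in compiled form; this text tells all that it offers.
- The arm moves only by the shell command python3 -m handwheel 'ROWS'. ROWS is JSON, a list that holds one entry, the list of rows, each a list of 7 numbers: the turn, a rotation vector about the tool's x, y, z in units of 6 degrees (1.0 is 6 degrees), then the shift along the tool's x, y, z in m, then the finger opening in m, from 0 to 0.087. In form: [[[ax, ay, az, x, y, z, jaw], ...]]. A call has 1 to 12 rows; each row shifts and turns the commanded pose from where the row before left it, along the tool's axes as they then stand; what a row does not reach is not made up. A row lasts 1/10 s, in which the tool goes at most 50 mm and 8.59 degrees, less where a joint would pass 70% of its speed; a pose out of reach is approached as far as the arm can. A call with a gripper value outside its range is refused whole. The fingers move at their own pace and stop on an object; the grip force is fixed at half the most. Time passes only in rows, so rows that do not move let the fingers close. It gives the time, the measured TCP pose, the force, the opening and the grip force at its end, in the units of the state.
- r.sense(): the state, without advancing time (a new reading comes with each control period).
- cams.capture(name): name is "scene" or "top" or "wrist"; returns the picture (480x640x3 uint8, red, green, blue); there is no depth.
- cams.get_calibration(name): a dict with "camera_matrix" (3x3 intrinsics, pixels), "rvec" (rotation vector, rad) and "tvec" (3), from world to camera coordinates, as OpenCV has them; the wrist camera has in their place "T_tool_cam" (4x4, takes a point from camera to tool coordinates, whose origin is the TCP and whose axes are the flange's). Camera axes: x right, y down, z forward; pixel columns grow to the right and rows downward; lengths in m; the calibration is good to about 2 mm. A picture is of the moment at which its call begins: read the wrist's pose just before it. get_calibration takes no time and is no camera call.
- r.finish_job(): hands the job in; it is judged then, once.
The state is a dict: "time_s": time; "joints": joint angles; "joint_velocities": joint speeds; "effort": joint torques, N m; "tcp_pos": TCP position; "ee_rot": TCP orientation; "wrist_force": force on the tool from outside, world axes, zero at the start; "moment": the same for the moment, N m; "gripper_width": opening from 0.0 (shut) to 1.0 (fully open); "gripper_force": force on a finger pad.
Only numpy, scipy, OpenCV 4.12 (cv2) and the standard library are available. Lean on these libraries where they do the work, as an engineer would, in place of code of your own. Each camera call takes 0.05 s, during which the arm holds its last target. There are 200 camera calls.

## Working session

There is one attempt and no reset: what is moved stays moved. The work goes in short steps, Python scripts to look and compute and a shell command to move; the robot and the scene stay as the last step left them, time stands still between calls to the robot, and variables do not carry over. Pictures are saved under pics/ and viewed, at most 10 in all, crops included, and the job is handed in when it is done.

```bash
mkdir -p pics; ls
python3 - <<'E'
from station import r,cams
import cv2,numpy as np
for n in("scene","top"):
    im=cams.capture(n); cv2.imwrite(f"pics/{n}0.png",im[:,:,::-1])
    c=cams.get_calibration(n); print(n,np.round(c["camera_matrix"],1).tolist(),np.round(c["rvec"],4).ravel(),np.round(c["tvec"],4).ravel())
s=r.sense();print(s["time_s"],s["tcp_pos"],np.round(s["ee_rot"],3).tolist(),r.grip_point_offset)
print(cams.get_calibration("wrist"))
E
```

```text
pics
scene [[448.7, 0.0, 318.4], [0.0, 448.7, 245.1], [0.0, 0.0, 1.0]] [ 0.6919  2.4496 -1.3604] [ 0.4974 -0.1157  1.1399]
top [[521.2, 0.0, 325.5], [0.0, 521.2, 239.4], [0.0, 0.0, 1.0]] [ 2.1419 -2.206   0.1026] [0.0262 0.598  0.9931]
0.1 [ 0.15439093 -0.60504118  0.1961737 ] [[-0.969, -0.247, -0.001], [-0.247, 0.969, 0.002], [0.0, 0.002, -1.0]] 0.0187
{'camera_matrix': array([[391.41814222,   0.        , 320.33358013],
       [  0.        , 391.41814222, 242.01423575],
       [  0.        ,   0.        ,   1.        ]]), 'T_tool_cam': array([[-8.46446569e-04, -9.57678488e-01, -2.87838838e-01,
         7.93178353e-02],
       [ 9.99999020e-01, -4.89767858e-04, -1.31116982e-03,
        -2.98505249e-04],
       [ 1.11470492e-03, -2.87839666e-01,  9.57677965e-01,
        -1.86971606e-01],
       [ 0.00000000e+00,  0.00000000e+00,  0.00000000e+00,
         1.00000000e+00]])}
```

View pics/top0.png

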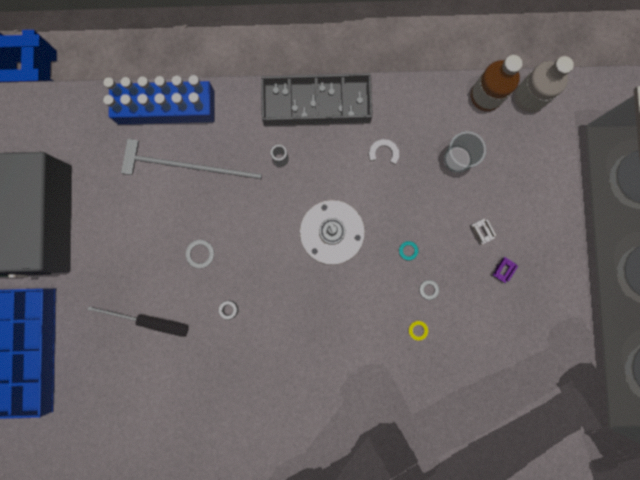

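View pics/scene0.png

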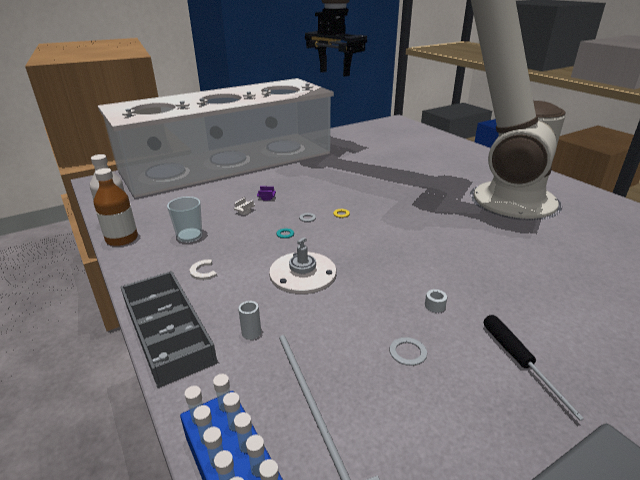

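The top view shows the base disc at about (332,232), spacer (228,310), washer (429,290), cap (484,231), long sleeve (279,155) and wide washer (200,254). The scene view agrees. I'll take an enlarged crop next, with world coordinates.

```bash
cat > h.py <<'E'
from station import r,cams
import cv2,numpy as np
def ray(name,uv,z,s=None):
    c=cams.get_calibration(name);K=c["camera_matrix"]
    d=np.linalg.inv(K)@np.array([uv[0],uv[1],1.])
    if name=="wrist":
        R=np.array(s["ee_rot"]);p=np.array(s["tcp_pos"]);T=c["T_tool_cam"]
        o=p+R@T[:3,3];d=R@T[:3,:3]@d
    else:
        R=cv2.Rodrigues(np.array(c["rvec"]))[0];o=-R.T@np.array(c["tvec"]).ravel();d=R.T@d
    return o+d*(z-o[2])/d[2]
E
python3 - <<'E'
from h import *
im=cv2.imread("pics/top0.png")
def cr(u,v,w=40,k=5):
    return cv2.resize(im[v-w:v+w,u-w:u+w],None,fx=300/(2*w),fy=300/(2*w),interpolation=cv2.INTER_CUBIC)
m=np.vstack([np.hstack([cr(332,232),cr(484,231,25)]),np.hstack([cr(228,310,25),cr(429,290,25)])])
cv2.imwrite("pics/crop1.png",m)
for n,uv,z in [("base",(332,232),.01),("head",(332,230),.078),("spacer",(228,310),.025),("washer",(429,290),.005),("cap",(484,231),.028),("yellow",(419,331),.005),("turq",(408,251),.005),("purple",(505,270),.028),("sleeve",(279,155),.055),("wide",(200,254),.004),("driver",(160,325),.02)]:
    print(n,np.round(ray("top",uv,z),4))
E
```

```text
base [ 0.6147 -0.0049  0.01  ]
head [ 0.6112 -0.0039  0.078 ]
spacer [0.4669 0.2017 0.025 ]
washer [ 0.4938 -0.1939  0.005 ]
cap [ 0.6059 -0.3027  0.028 ]
yellow [ 0.4141 -0.1703  0.005 ]
turq [ 0.5726 -0.1556  0.005 ]
purple [ 0.5284 -0.3391  0.028 ]
sleeve [0.7628 0.0938 0.055 ]
wide [0.5789 0.2603 0.004 ]
driver [0.4417 0.3352 0.02  ]
```

View pics/crop1.png

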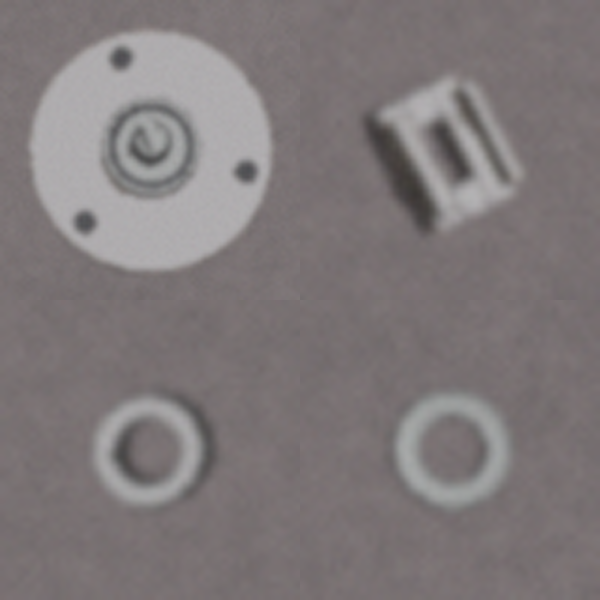

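The crops show the disc centred at pixel (332.3,232). The cap's slot lies at about 28° from world x, and the spacer and washer centres match the ones I used. I'll square up the tool and fly over the spindle for a close look.

```bash
python3 -m handwheel '[[[0,0,1.19,0,0,0,0.087],[0,0,1.19,0,0,0,0.087],[0,0,0,-0.0254,0.0334,0.0023,0.087],[0,0,0,-0.0254,0.0334,0.0023,0.087],[0,0,0,-0.0254,0.0334,0.0023,0.087],[0,0,0,-0.0254,0.0334,0.0023,0.087],[0,0,0,-0.0254,0.0334,0.0023,0.087],[0,0,0,-0.0254,0.0334,0.0023,0.087],[0,0,0,-0.0254,0.0334,0.0023,0.087],[0,0,0,-0.0254,0.0334,0.0023,0.087],[0,0,0,-0.0254,0.0334,0.0023,0.087]]]'
python3 -m handwheel '[[[0,0,0,-0.0254,0.0334,0.0023,0.087],[0,0,0,-0.0254,0.0334,0.0023,0.087],[0,0,0,-0.0254,0.0334,0.0023,0.087],[0,0,0,-0.0254,0.0334,0.0023,0.087],[0,0,0,-0.0254,0.0334,0.0023,0.087],[0,0,0,-0.0254,0.0334,0.0023,0.087],[0,0,0,-0.0254,0.0334,0.0023,0.087],[0,0,0,-0.0254,0.0334,0.0023,0.087],[0,0,0,-0.0254,0.0334,0.0023,0.087],[0,0,0,0,0,0,0.087],[0,0,0,0,0,0,0.087]]]'
cat > look.py <<'E'
import sys,json
from h import *
s=r.sense(); im=cams.capture("wrist"); n=sys.argv[1]
cv2.imwrite(f"pics/{n}.png",im[:,:,::-1])
json.dump({k:np.array(s[k]).tolist() for k in("time_s","tcp_pos","ee_rot","joints")},open(f"pics/{n}.json","w"))
print(s["time_s"],np.round(s["tcp_pos"],4),np.round(s["ee_rot"],3).tolist(),np.round(s["joints"],1))
E
python3 look.py w1
```

```text
time_s: 1.2
tcp_pos: [0.3835, -0.3032, 0.1762]
ee_rot: [[-1.0, -0.0, -0.0], [-0.0, 1.0, 0.0], [0.0, 0.0, -1.0]]
wrist_force: [1.2, -1.1, 0.3]
gripper_width: 0.999
gripper_force: 0.0
time_s: 2.3
tcp_pos: [0.611, -0.0035, 0.1546]
ee_rot: [[-1.0, -0.002, -0.002], [-0.002, 1.0, -0.0], [0.002, -0.0, -1.0]]
wrist_force: [0.0, 1.0, 0.2]
gripper_width: 0.998
gripper_force: 0.0
2.3 [ 0.611  -0.0035  0.1546] [[-1.0, -0.002, -0.002], [-0.002, 1.0, -0.0], [0.002, -0.0, -1.0]] [  14.8   22.6   -5.1   -0.   -62.5 -104.7]
```

View pics/w1.png

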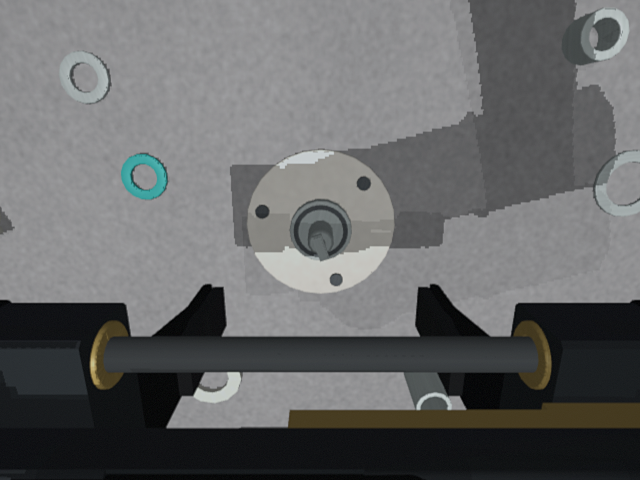

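The head is near (320,240), and the disc centre near (321,222). I'll enlarge it.

Run:
```python
from h import *
im=cv2.imread("pics/w1.png")[190:280,265:375]
im=cv2.resize(im,None,fx=6.5,fy=6.5,interpolation=cv2.INTER_CUBIC)
im=cv2.convertScaleAbs(im,alpha=1.5,beta=0);cv2.imwrite("pics/crop2.png",im)
```

```text
(no output)
```

View pics/crop2.png

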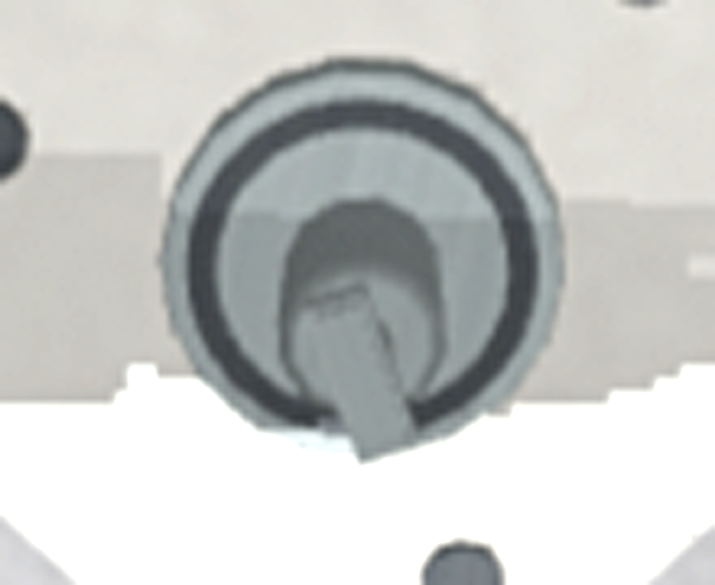

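```bash
cat >> h.py <<'E'
import json
def W(n,uv,z): return ray("wrist",uv,z,json.load(open(f"pics/{n}.json")))
E
python3 - <<'E'
from h import *
f=lambda x,y:(265+(x+.5)/6.5-.5,190+(y+.5)/6.5-.5)
c=[W("w1",f(*p),.078)[:2] for p in[(312,318),(375,298),(415,436),(360,462)]]
c=np.array(c);print("head",c.mean(0).round(4)); l=(c[2]+c[3]-c[0]-c[1])/2;print(np.linalg.norm(l),np.degrees(np.arctan2(l[1],l[0])),np.linalg.norm(c[1]-c[0]))
for a,b in((c[0],c[3]),(c[1],c[2])): print(np.degrees(np.arctan2(*(b-a)[::-1])))
print("bearing",W("w1",f(363,248),.03).round(4))
print("disc",W("w1",(320.5,221.5),.01).round(4))
print("spacer",W("w1",(605,35),.025).round(4),"washer",W("w1",(84.5,77.5),.004).round(4))
E
```

```text
head [ 0.6152 -0.0038]
0.016758956720663704 16.654132376394458 0.007155796716899846
17.52491535521661
15.73197967044397
bearing [ 0.613  -0.0041  0.03  ]
disc [ 0.6125 -0.0041  0.01  ]
spacer [0.469  0.2031 0.025 ] washer [ 0.4957 -0.1933  0.004 ]
```

```bash
python3 -m handwheel '[[[0,0,0,0.0238,0.0343,0.0091,0.087],[0,0,0,0.0238,0.0343,0.0091,0.087],[0,0,0,0.0238,0.0343,0.0091,0.087],[0,0,0,0.0238,0.0343,0.0091,0.087],[0,0,0,0.0238,0.0343,0.0091,0.087],[0,0,0,0.0238,0.0343,0.0091,0.087],[0,0,0,0,0,0,0.087],[0,0,0,0,0,0,0.087]]]' | head -2
python3 look.py w2
python3 - <<'E'
from h import *
im=cv2.imread("pics/w2.png")[180:300,240:400]
cv2.imwrite("pics/w2c.png",cv2.resize(im,None,fx=4,fy=4,interpolation=cv2.INTER_CUBIC))
E
```

```text
time_s: 3.15
tcp_pos: [0.4679, 0.2011, 0.1015]
3.15 [0.4679 0.2011 0.1015] [[-1.0, -0.001, 0.0], [-0.001, 1.0, -0.0], [-0.0, -0.0, -1.0]] [  41.5   16.3  -23.3    0.   -50.3 -131.5]
```

View pics/w2c.png

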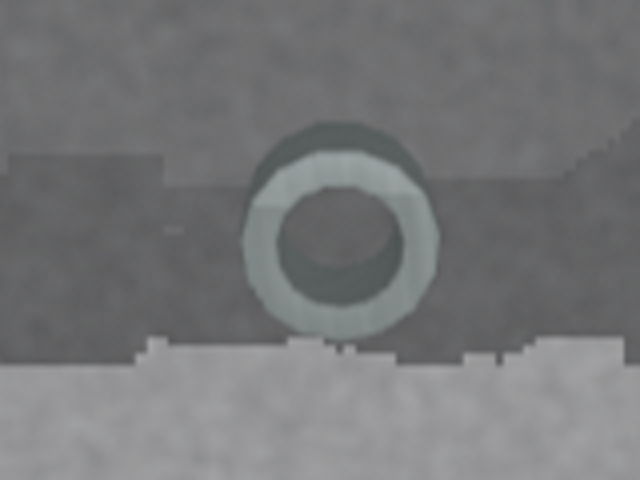

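The spacer's top ring is centred at crop (340.5,245), which is pixel (324.7,240.9).

```bash
python3 -c "
from h import *
print(W('w2',(324.7,240.9),.025).round(4), r.sense()['tcp_pos'].round(4))"
```

```text
[0.4672 0.2035 0.025 ] [0.4686 0.2007 0.1017]
```

```bash
python3 -m handwheel '[[[0,0,0,0.0007,0.0024,0.021,0.087],[0,0,0,0,0,0.025,0.087],[0,0,0,0,0,0.025,0.06],[0,0,0,0,0,0.02,0.06],[0,0,0,0,0,0,0.03],[0,0,0,0,0,0,0.02],[0,0,0,0,0,0,0.02],[0,0,0,0,0,0,0.02],[0,0,0,0,0,0,0.02],[0,0,0,0,0,0,0.02]]]'
```

```text
time_s: 4.2
tcp_pos: [0.468, 0.2043, 0.0108]
ee_rot: [[-1.0, -0.001, 0.001], [-0.001, 1.0, 0.001], [-0.001, 0.001, -1.0]]
wrist_force: [-0.7, -0.9, 0.1]
gripper_width: 0.361
gripper_force: 0.0
```

```bash
python3 -m handwheel '[[[0,0,0,0,0,0,0.02],[0,0,0,0,0,0,0.02]]]' | tail -3; python3 look.py w3
python3 - <<'E'
from h import *
im=cv2.imread("pics/w3.png")[100:440,100:540]
cv2.imwrite("pics/w3c.png",im)
E
```

```text
wrist_force: [0.4, 0.2, 0.4]
gripper_width: 0.244
gripper_force: 0.0
4.4 [0.4677 0.2041 0.0102] [[-1.0, -0.001, 0.0], [-0.001, 1.0, 0.0], [-0.0, 0.0, -1.0]] [  41.8   23.9  -28.7    0.   -37.4 -131.8]
```

View pics/w3c.png

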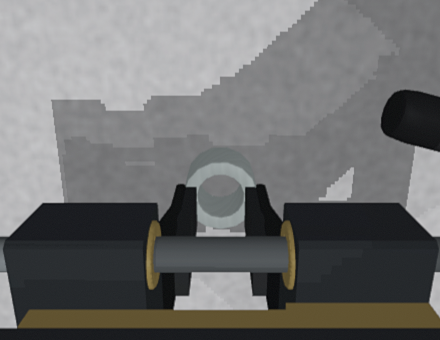

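The spacer looks centred between the fingers, but the reported opening is already below 36 mm with no grip force. I'll let the fingers settle before deciding.

```bash
python3 -m handwheel '[[[0,0,0,0,0,0,0.02],[0,0,0,0,0,0,0.02]]]' | tail -5
python3 - <<'E'
from h import *
s=r.sense();print(s["gripper_width"],s["gripper_force"])
im=cams.capture("wrist");cv2.imwrite("pics/w4.png",im[:,:,::-1])
g=im.sum(2)//3
for v in range(270,400,8): print(v,''.join('#' if x<45 else '+' if x<100 else '.' for x in g[v,270:376:2]))
E
```

```text
tcp_pos: [0.4677, 0.204, 0.0101]
ee_rot: [[-1.0, -0.001, -0.0], [-0.001, 1.0, -0.0], [0.0, -0.0, -1.0]]
wrist_force: [0.1, 0.8, -0.9]
gripper_width: 0.231
gripper_force: 0.0
0.23142469114440475 0.0
270 .....................................................
278 .....................................................
286 ....#####.................................+####......
294 ...###########+......................###########.....
302 ..############+......................############....
310 ##############+......................##############+.
318 ##############+......................################
326 ##############+......................################
334 ##############.......................+###############
342 +++++++++++++++++++++++++++++++++++++++++++++++++++++
350 +++++++++++++++++++++++++++++++++++++++++++++++++++++
358 +++++++++++++++++++++++++++++++++++++++++++++++++++++
366 +++++++++++++++++++++++++++++++++++++++++++++++++++++
374 ############...........................+#############
382 ###########.............................#############
390 ###########.............................+############
398 ####...........................................+#####
```

The fingers closed to their 20 mm target above the spacer. The image gap of 46 px for 20 mm puts the real fingertips about 30 mm behind the stated TCP. I'll open them and go lower in guarded steps.

```bash
python3 -m handwheel '[[[0,0,0,0,0,0,0.06],[0,0,0,0,0,0,0.06],[0,0,0,0,0,0,0.06],[0,0,0,0,0,0,0.06],[0,0,0,0,0,0,0.06],[0,0,0,0,0,0,0.06],[0,0,0,0,0,0,0.06],[0,0,0,0,0,0,0.06],[0,0,0,0,0,0.006,0.06],[0,0,0,0,0,0.005,0.06],[0,0,0,0,0,0.005,0.06]]]' | egrep 'tcp|for|wid'
python3 -m handwheel '[[[0,0,0,0,0,0.003,0.06],[0,0,0,0,0,0.003,0.06],[0,0,0,0,0,0,0.06]]]' | egrep 'tcp|for|wid'
```

```text
tcp_pos: [0.4676, 0.2038, -0.0065]
wrist_force: [0.7, 0.5, -0.1]
gripper_width: 0.688
gripper_force: 0.0
tcp_pos: [0.4675, 0.2037, -0.0124]
wrist_force: [0.4, 0.4, -0.0]
gripper_width: 0.69
gripper_force: 0.0
```

```bash
python3 -m handwheel '[[[0,0,0,0,0,0.003,0.06],[0,0,0,0,0,0.003,0.06],[0,0,0,0,0,0,0.03],[0,0,0,0,0,0,0.03],[0,0,0,0,0,0,0.03],[0,0,0,0,0,0,0.03],[0,0,0,0,0,0,0.03],[0,0,0,0,0,0,0.03],[0,0,0,0,0,0,0.03],[0,0,0,0,0,0,0.03]]]' | egrep 'tcp|for|wid|tim'
```

```text
time_s: 7.1
tcp_pos: [0.4678, 0.2041, -0.0177]
wrist_force: [0.1, 0.1, 1.9]
gripper_width: 0.4
gripper_force: 30.0
```

Gripped at about 35 mm with 30 N. Now lift and carry it over the spindle.

```bash
python3 -m handwheel '[[[0,0,0,0,0,-0.024,0.03],[0,0,0,0,0,-0.036,0.03],[0,0,0,0,0,-0.036,0.03],[0,0,0,-0.0208,-0.0298,0,0.03],[0,0,0,-0.0208,-0.0298,0,0.03],[0,0,0,-0.0208,-0.0298,0,0.03],[0,0,0,-0.0208,-0.0298,0,0.03],[0,0,0,-0.0208,-0.0298,0,0.03],[0,0,0,-0.0208,-0.0298,0,0.03],[0,0,0,-0.0208,-0.0298,0,0.03],[0,0,0,0,0,0,0.03],[0,0,0,0,0,0,0.03]]]' | egrep 'tcp|for|wid|tim'; python3 look.py w5
python3 - <<'E'
from h import *
im=cv2.imread("pics/w5.png")[190:370,220:420]
cv2.imwrite("pics/w5c.png",cv2.resize(cv2.convertScaleAbs(im,alpha=1.3),None,fx=3.3,fy=3.3,interpolation=cv2.INTER_CUBIC))
E
```

```text
time_s: 8.3
tcp_pos: [0.613, -0.0053, 0.0773]
wrist_force: [-0.5, 0.4, -0.3]
gripper_width: 0.402
gripper_force: 30.0
8.3 [ 0.613  -0.0053  0.0773] [[-1.0, 0.002, -0.002], [0.002, 1.0, 0.0], [0.002, 0.0, -1.0]] [  14.6   27.   -10.2   -0.   -52.9 -104.7]
```

View pics/w5c.png

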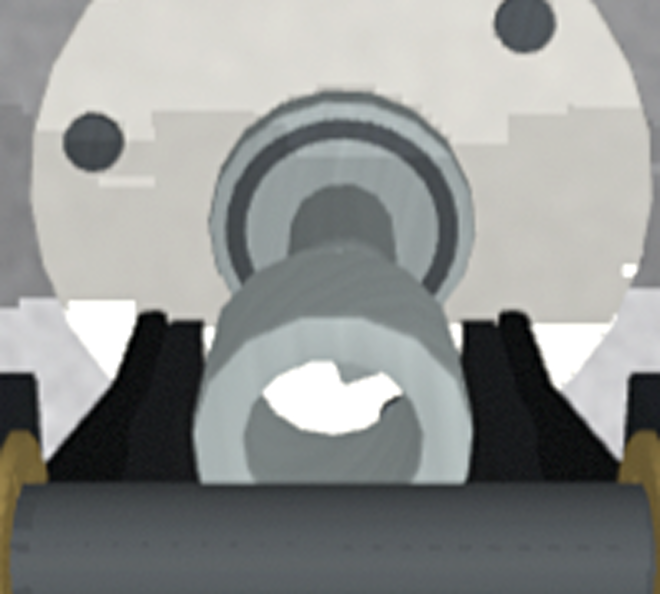

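The spindle shaft is centred near crop x 343 and the bearing near 341, while the held spacer is at 333, so the station lies about 1.7 mm to +y. The x check comes from the bearing and spacer edges.

Run:
```python
from h import *
f=lambda x,y:(220+(x+.5)/3.3-.5,190+(y+.5)/3.3-.5)
print("bearing centre x", W("w5",f(341,103),.03)+[.026,0,0], W("w5",f(341,90),.03)+[.026,0,0])
print("bearing y",(W("w5",f(209,220),.03)+W("w5",f(473,220),.03))/2)
print("spacer top", W("w5",f(333,318),.1205)+[.018,0,0])
print("shaft base front", W("w5",f(343,184),.03)+[.010,0,0])
for h5,h1 in(((93,142),(262,211.5)),((524,22),(363.5,183.5))):print(W("w5",f(*h5),.01).round(4),W("w1",h1,.01).round(4))
```

```text
bearing centre x [ 0.61664908 -0.00427915  0.03      ] [ 0.61416717 -0.00427803  0.03      ]
bearing y [ 0.61366627 -0.0042929   0.03      ]
spacer top [ 0.61339061 -0.00571946  0.1205    ]
shaft base front [ 0.61645161 -0.00390645  0.03      ]
[ 0.6035 -0.0548  0.01  ] [ 0.6037 -0.0547  0.01  ]
[0.579  0.0322 0.01  ] [0.5794 0.0323 0.01  ]
```

Run:
```python
from h import *
im=cv2.imread("pics/w1.png",0)
P=[]
for u,v in((262,211),(363,183),(336,279)):
    w=im[v-10:v+11,u-10:u+11].astype(float);m=w<0.6*np.median(w);yy,xx=np.nonzero(m)
    P.append(W("w1",(u-10+xx.mean(),v-10+yy.mean()),.01)[:2])
P=np.array(P);print(P.round(4),P.mean(0),[np.linalg.norm(p-P.mean(0)).round(4) for p in P])
s=[r.sense()["tcp_pos"] for _ in range(3)];print(s)
```

```text
[[ 0.6034 -0.0547]
 [ 0.579   0.032 ]
 [ 0.6664  0.0096]] [ 0.61628023 -0.0043623 ] [np.float64(0.052), np.float64(0.052), np.float64(0.052)]
[array([ 0.6127696 , -0.0045683 ,  0.07755569]), array([ 0.6127696 , -0.0045683 ,  0.07755569]), array([ 0.6127696 , -0.0045683 ,  0.07755569])]
```

```bash
python3 -m handwheel '[[[0,0,0,-0.0022,0.0014,0,0.03],[0,0,0,0,0,0.008,0.03],[0,0,0,0,0,0.006,0.03],[0,0,0,0,0,0.003,0.03],[0,0,0,0,0,0.003,0.03],[0,0,0,0,0,0.003,0.03],[0,0,0,0,0,0,0.03]]]' | egrep 'tcp|for|tim'
```

```text
time_s: 9.05
tcp_pos: [0.6154, -0.0031, 0.0546]
wrist_force: [-0.1, -0.3, -0.0]
gripper_force: 30.0
```

```bash
python3 -m handwheel '[[[0,0,0,0,0,0.003,0.03],[0,0,0,0,0,0.003,0.03],[0,0,0,0,0,0.003,0.03],[0,0,0,0,0,0,0.03]]]' | egrep 'tcp|for|tim'; python3 -m handwheel '[[[0,0,0,0,0,0.002,0.03],[0,0,0,0,0,0.002,0.03],[0,0,0,0,0,0,0.03]]]' | egrep 'tcp|for|tim'
```

```text
time_s: 9.45
tcp_pos: [0.6153, -0.0032, 0.0455]
wrist_force: [0.7, -0.2, -0.5]
gripper_force: 30.0
time_s: 9.75
tcp_pos: [0.6155, -0.0031, 0.0418]
wrist_force: [0.2, -0.3, -0.9]
gripper_force: 30.0
```

```bash
python3 -m handwheel '[[[0,0,0,0,0,0.003,0.03],[0,0,0,0,0,0.003,0.03],[0,0,0,0,0,0,0.03]]]' | egrep 'tcp|for|tim'; python3 -m handwheel '[[[0,0,0,0,0,0.004,0.03],[0,0,0,0,0,0.004,0.03],[0,0,0,0,0,0.004,0.03],[0,0,0,0,0,0.004,0.03],[0,0,0,0,0,0,0.03]]]' | egrep 'tcp|for|tim'; python3 -m handwheel '[[[0,0,0,0,0,0.002,0.03],[0,0,0,0,0,0.002,0.03],[0,0,0,0,0,0,0.03]]]' | egrep 'tcp|for|tim'
```

```text
time_s: 10.05
tcp_pos: [0.6152, -0.0032, 0.0355]
wrist_force: [0.8, 0.1, 0.8]
gripper_force: 30.0
time_s: 10.55
tcp_pos: [0.6151, -0.0032, 0.0193]
wrist_force: [-0.2, -0.2, -0.4]
gripper_force: 30.0
time_s: 10.85
tcp_pos: [0.6155, -0.0032, 0.0159]
wrist_force: [0.4, -0.3, -0.1]
gripper_force: 30.0
```

```bash
python3 -m handwheel '[[[0,0,0,0,0,0.002,0.03],[0,0,0,0,0,0.001,0.03],[0,0,0,0,0,0,0.03]]]' | egrep 'tcp|for|tim'; python3 -m handwheel '[[[0,0,0,0,0,0.0005,0.03],[0,0,0,0,0,0.0005,0.03],[0,0,0,0,0,0,0.03]]]' | egrep 'tcp|for|tim'
```

```text
time_s: 11.15
tcp_pos: [0.6156, -0.0031, 0.013]
wrist_force: [-0.3, 1.8, -0.5]
gripper_force: 30.0
time_s: 11.45
tcp_pos: [0.6158, -0.0031, 0.0123]
wrist_force: [0.4, 0.5, 0.4]
gripper_force: 30.0
```

```bash
python3 -m handwheel '[[[0,0,0,0,0,0,0.065],[0,0,0,0,0,0,0.065],[0,0,0,0,0,0,0.065],[0,0,0,0,0,0,0.065],[0,0,0,0,0,0,0.065],[0,0,0,0,0,0,0.065],[0,0,0,0,0,-0.02,0.065],[0,0,0,0,0,-0.02,0.065],[0,0,0,0,0,-0.03,0.065]]]' | egrep 'tcp|for|tim|wid'; python3 -m handwheel '[[[0,0,0,0.0201,-0.0315,0,0.065],[0,0,0,0.0201,-0.0315,0,0.065],[0,0,0,0.0201,-0.0315,0,0.065],[0,0,0,0.0201,-0.0315,0,0.065],[0,0,0,0.0201,-0.0315,0,0.065],[0,0,0,0.0201,-0.0315,0,0.065],[0,0,0,0,0,0,0.065],[0,0,0,0,0,0,0.065]]]' | egrep 'tcp|for|tim|wid'; python3 look.py w6
python3 - <<'E'
from h import *
im=cv2.imread("pics/w6.png",0)
c=im[160:330,230:410]
for v in range(0,170,6): print(v+160,''.join(chr(48+int(x)//8) for x in c[v,::3]))
E
```

```text
time_s: 12.35
tcp_pos: [0.6144, -0.0033, 0.0813]
wrist_force: [0.1, -0.1, -0.0]
gripper_width: 0.748
gripper_force: 0.0
time_s: 13.15
tcp_pos: [0.495, -0.1929, 0.0824]
wrist_force: [0.7, 0.5, 0.1]
gripper_width: 0.745
gripper_force: 0.0
13.15 [ 0.495  -0.1929  0.0824] [[-1.0, 0.001, 0.001], [0.001, 1.0, -0.0], [-0.001, -0.0, -1.0]] [ -3.8  19.6 -21.7   0.  -48.6 -86.3]
160 CDDDDDDCCCDDDDDCCCCCCCCDDDDDDDCCD==D=============DEBEDDCDDCC
166 DCCDDCDCDDDDDDCDDDDDCCDDDDDDDDD>=========================BAA
172 DDDDDCCCCCCCDDDDABBBBBBBAAA============>====================
178 ==>AA=======>>========>====>===>>================>=====>====
184 ==>>>=======>>>=======>>====>=====>>===>=======>============
190 ====>===>>========================>>==>=====>============>==
196 ====>>>>>>============>>>==>>=====>=========>===============
202 ====>>>>>=>===>>=====>>>>======>===>========>>>>=>>>========
208 ============>>===================>>============>============
214 ====>==========>=========>>=<<<<<===>=>>==========>====>>===
220 ====>>>;;<<<<<<<<<======;?@@@@@@@AA=<===>>>>==>=>>===>>===>=
226 <<<<<>=<<
[... 456 characters left out ...]
<<<<<<<;<<<<<<;<<;<<<<<<<<<<<;;<<<<<<<;;;<<;<;<;<<
274 ;;<<<<<<<<<<;<<<<<<=A@@@@@@@@@;<<;<;;;<<<<<<<;<<@@?;;<<<<<<<
280 BBCCBCCCBCCCCCCCCCCCBBBBBBCBBBBBBBBCCCBCBCBBBCCBBBCBBCCCCCCC
286 01:???ABCBBBBCCBCBBBBCCCBCCCBBBBBBBBCCBBBBBBBBBBBBBBBBB?@@C0
292 112221;CCBBBBBBBBCCCCCCCCBCCCCCCBBBBCCBBBBBBCCBBBBBBCCB12220
298 0222129BBBCCCBBBBCCCCCBBCCBBBBCBBCCBBBCCCCBBBCBBBBBBBC?12222
304 2222225BBBBBCCCBCBBBBCCCBBCCBBBCBBBBCCCCBBBBBBBCCBBCCB:12222
310 2222223CCCCCCCCCCCBBBCBBBCCCCCBBCCCBBBBCBCBCCCCCCCCCBB822122
316 1222221CCBBCCCBBCCCCCBBBBBBBCCCBBBBBBBBBBCBCA>999BCCCB421212
322 2222222DDDCDDCCDDDCCCCBBBBBBBBBBAABBBCCCB7@BBAAAAAA=9C222212
328 2222124EDCCCDDDCDCCDCCCBCBBCCCCCCBABBCC:AAA@@ABAA@@@@@412221
```

The washer ring spans u 295–347 and v 217–265, so its centre is about (321,241).

Run:
```python
from h import *
im=cv2.imread("pics/w6.png",0)
for v in(235,241,247): print(v,list(im[v,288:304]),list(im[v,338:354]))
for u in(315,321,327): print(u,list(im[210:226,u]),list(im[256:272,u]))
print(W("w6",(321,241),.005),r.sense()["tcp_pos"])
```

```text
235 [np.uint8(99), np.uint8(99), np.uint8(98), np.uint8(96), np.uint8(86), np.uint8(90), np.uint8(113), np.uint8(116), np.uint8(114), np.uint8(113), np.uint8(115), np.uint8(116), np.uint8(115), np.uint8(116), np.uint8(117), np.uint8(117)] [np.uint8(116), np.uint8(118), np.uint8(117), np.uint8(116), np.uint8(117), np.uint8(120), np.uint8(122), np.uint8(118), np.uint8(104), np.uint8(94), np.uint8(95), np.uint8(95), np.uint8(95), np.uint8(95), np.uint8(97), np.uint8(97)]
241 [np.uint8(98), np.uint8(97), np.uint8(98), np.uint8(96), np.uint8(90), np.uint8(106), np.uint8(109), np.uint8(113), np.uint8(115), np.uint8(116), np.uint8(115), np.uint8(114), np.uint8(115), np.uint8(118), np.uint8(116), np.uint8(110)] [np.uint8(116), np.uint8(116), np.uint8(117), np.uint8(118), np.uint8(116), np.uint8(116), np.uint8(118), np.uint8(120), np.uint8(115), np.uint8(95), np.uint8(99), np.uint8(99), np.uint8(100), np.uint8(99), np.uint8(100), np.uint8(100)]
247 [np.uint8(95), np.uint8(96), np.uint8(96), np.uint8(95), np.uint8(95), np.uint8(97), np.uint8(106), np.uint8(108), np.uint8(110), np.uint8(112), n
[... 1142 characters left out ...]
p.uint8(113), np.uint8(113), np.uint8(112), np.uint8(112), np.uint8(111), np.uint8(107), np.uint8(99), np.uint8(96), np.uint8(97), np.uint8(99)]
327 [np.uint8(109), np.uint8(110), np.uint8(111), np.uint8(111), np.uint8(105), np.uint8(96), np.uint8(98), np.uint8(121), np.uint8(135), np.uint8(135), np.uint8(133), np.uint8(132), np.uint8(131), np.uint8(131), np.uint8(130), np.uint8(129)] [np.uint8(109), np.uint8(117), np.uint8(116), np.uint8(114), np.uint8(114), np.uint8(114), np.uint8(113), np.uint8(112), np.uint8(112), np.uint8(113), np.uint8(109), np.uint8(103), np.uint8(99), np.uint8(99), np.uint8(99), np.uint8(98)]
[ 0.49462731 -0.19307149  0.005     ] [ 0.495593   -0.19224131  0.08239052]
```

```bash
python3 -m handwheel '[[[0,0,0,0,-0.0009,0.025,0.06],[0,0,0,0,0,0.025,0.06],[0,0,0,0,0,0.025,0.06],[0,0,0,0,0,0.02,0.06],[0,0,0,0,0,0.006,0.06],[0,0,0,0,0,0.003,0.06],[0,0,0,0,0,0,0.06]]]' | egrep 'tcp|wrist_f|tim|wid'; for i in 1 ; do python3 -m handwheel '[[[0,0,0,0,0,0.0015,0.06],[0,0,0,0,0,0.0015,0.06],[0,0,0,0,0,0,0.06]]]' | egrep 'tcp|wrist_f'; python3 -m handwheel '[[[0,0,0,0,0,0.001,0.06],[0,0,0,0,0,0,0.06]]]' | egrep 'tcp|wrist_f'; python3 -m handwheel '[[[0,0,0,0,0,0.001,0.06],[0,0,0,0,0,0,0.06]]]' | egrep 'tcp|wrist_f';done
```

```text
time_s: 13.9
tcp_pos: [0.496, -0.1927, -0.0215]
wrist_force: [0.9, -1.6, -0.1]
gripper_width: 0.691
tcp_pos: [0.4954, -0.1931, -0.0244]
wrist_force: [0.3, 0.0, 0.9]
tcp_pos: [0.4955, -0.1932, -0.025]
wrist_force: [-0.4, 0.4, 5.7]
tcp_pos: [0.4956, -0.1932, -0.025]
wrist_force: [-3.2, 2.6, 11.9]
```

The tips touch the bench at TCP z ≈ -0.025, so they sit about 25 mm behind the stated TCP. I'll back off slightly and grip.

```bash
python3 -m handwheel '[[[0,0,0,0,0,-0.003,0.06],[0,0,0,0,0,0,0.05],[0,0,0,0,0,0,0.035],[0,0,0,0,0,0,0.035],[0,0,0,0,0,0,0.035],[0,0,0,0,0,0,0.035],[0,0,0,0,0,0,0.035],[0,0,0,0,0,0,0.035]]]' | egrep 'tcp|for|tim|wid'; python3 -m handwheel '[[[0,0,0,0,0,-0.005,0.035],[0,0,0,0,0,0,0.035]]]' | egrep 'tcp|for|tim|wid'
```

```text
time_s: 15.4
tcp_pos: [0.4951, -0.1931, -0.024]
wrist_force: [-0.3, 0.2, -0.4]
gripper_width: 0.436
gripper_force: 30.0
time_s: 15.6
tcp_pos: [0.4958, -0.1932, -0.0182]
wrist_force: [-0.8, -0.1, 0.0]
gripper_width: 0.439
gripper_force: 30.0
```

```bash
python3 -m handwheel '[[[0,0,0,0,0,-0.02,0.035],[0,0,0,0,0,-0.035,0.035],[0,0,0,0,0,-0.035,0.035],[0,0,0,-0.02015,0.03165,0,0.035],[0,0,0,-0.02015,0.03165,0,0.035],[0,0,0,-0.02015,0.03165,0,0.035],[0,0,0,-0.02015,0.03165,0,0.035],[0,0,0,-0.02015,0.03165,0,0.035],[0,0,0,-0.02015,0.03165,0,0.035],[0,0,0,0,0,0,0.035],[0,0,0,0,0,0,0.035]]]' | egrep 'tcp|for|tim|wid'; python3 look.py w7
python3 - <<'E'
from h import *
im=cv2.imread("pics/w7.png")[170:350,220:420]
cv2.imwrite("pics/w7c.png",cv2.resize(cv2.convertScaleAbs(im,alpha=1.3),None,fx=3.3,fy=3.3,interpolation=cv2.INTER_CUBIC))
E
```

```text
time_s: 16.7
tcp_pos: [0.6158, -0.0024, 0.0708]
wrist_force: [-0.1, -0.2, -0.1]
gripper_width: 0.441
gripper_force: 30.0
16.7 [ 0.6158 -0.0024  0.0708] [[-1.0, -0.002, -0.001], [-0.002, 1.0, -0.0], [0.001, -0.0, -1.0]] [  14.8   27.6  -10.2   -0.   -52.2 -104.7]
```

View pics/w7c.png

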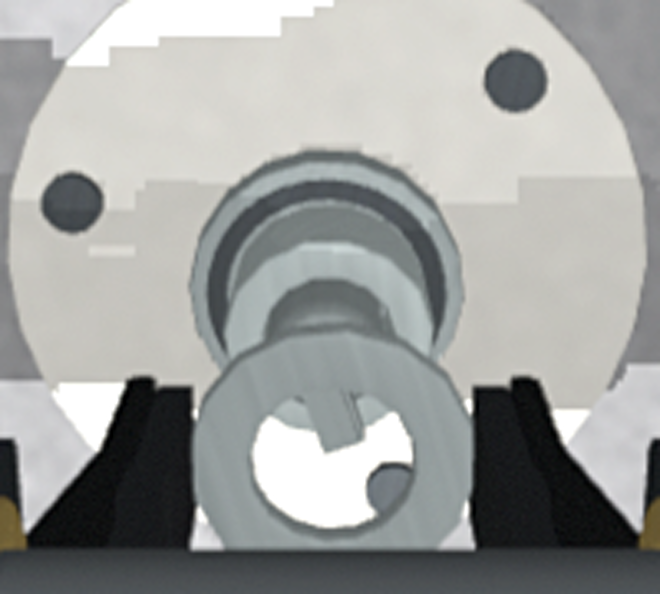

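The spacer is seated on the bearing. The spindle axis is at crop x ≈ 326 and the held washer at 333, so the washer needs about 1 mm in -y. I'll compute the x correction from the holes.

Run:
```python
from h import *
f=lambda x,y:(220+(x+.5)/3.3-.5,170+(y+.5)/3.3-.5)
a=W("w7",f(73,203),.01)[:2]-[-.0129,-.0503];b=W("w7",f(515,81),.01)[:2]-[-.0373,.0364]
print(a,b)
zt=.0708+.024+.005
print("washer", (W("w7",f(333,395),zt)+W("w7",f(333,533),zt-.0))/2, W("w7",f(333,330),zt)+[.02,0,0])
print("spacer top",W("w7",f(330,243),.055)+[.018,0,0])
```

```text
[ 0.61656786 -0.0042837 ] [ 0.61644772 -0.00418305]
washer [ 0.61595192 -0.00284035  0.0998    ] [ 0.61651494 -0.00286276  0.0998    ]
spacer top [ 0.61624741 -0.00338444  0.055     ]
```

```bash
python3 -m handwheel '[[[0,0,0,-0.0002,-0.0011,0.006,0.035],[0,0,0,0,0,0.006,0.035],[0,0,0,0,0,0.004,0.035],[0,0,0,0,0,0.004,0.035],[0,0,0,0,0,0.004,0.035],[0,0,0,0,0,0,0.035]]]' | egrep 'tcp|wrist_f|tim'; python3 -m handwheel '[[[0,0,0,0,0,0.003,0.035],[0,0,0,0,0,0.003,0.035],[0,0,0,0,0,0,0.035]]]' | egrep 'tcp|wrist_f'; python3 -m handwheel '[[[0,0,0,0,0,0.002,0.035],[0,0,0,0,0,0.002,0.035],[0,0,0,0,0,0,0.035]]]' | egrep 'tcp|wrist_f'
```

```text
time_s: 17.35
tcp_pos: [0.6157, -0.0044, 0.0464]
wrist_force: [-0.0, 0.5, -0.6]
tcp_pos: [0.6159, -0.0042, 0.0407]
wrist_force: [-0.4, 0.1, -0.1]
tcp_pos: [0.6159, -0.0042, 0.0368]
wrist_force: [-0.3, 0.1, 0.0]
```

```bash
python3 -m handwheel '[[[0,0,0,0,0,0.002,0.035],[0,0,0,0,0,0.002,0.035],[0,0,0,0,0,0,0.035]]]' | egrep 'tcp|wrist_f'; python3 -m handwheel '[[[0,0,0,0,0,0.001,0.035],[0,0,0,0,0,0.0005,0.035],[0,0,0,0,0,0,0.035]]]' | egrep 'tcp|wrist_f'
```

```text
tcp_pos: [0.6159, -0.0043, 0.0328]
wrist_force: [-0.2, -0.5, 0.5]
tcp_pos: [0.6161, -0.0042, 0.0316]
wrist_force: [0.4, 0.5, -0.6]
```

```bash
python3 -m handwheel '[[[0,0,0,0,0,0,0.065],[0,0,0,0,0,0,0.065],[0,0,0,0,0,0,0.065],[0,0,0,0,0,0,0.065],[0,0,0,0,0,0,0.065],[0,0,0,0,0,0,0.065],[0,0,0,0,0,-0.02,0.065],[0,0,0,0,0,-0.03,0.065],[0,0,0,0,0,-0.023,0.065]]]' | egrep 'tcp|for|tim|wid'; python3 -m handwheel '[[[0,0,0,0.0011,-0.0373,0,0.065],[0,0,0,0.0011,-0.0373,0,0.065],[0,0,0,0.0011,-0.0373,0,0.065],[0,0,0,0.0011,-0.0373,0,0.065],[0,0,0,0.0011,-0.0373,0,0.065],[0,0,0,0.0011,-0.0373,0,0.065],[0,0,0,0.0011,-0.0373,0,0.065],[0,0,0,0.0011,-0.0373,0,0.065],[0,0,-1.167,0,0,0,0.065],[0,0,-1.167,0,0,0,0.065],[0,0,-1.167,0,0,0,0.065],[0,0,-1.167,0,0,0,0.065]]]' | egrep 'tcp|for|tim|wid'; python3 -m handwheel '[[[0,0,0,0,0,0,0.065],[0,0,0,0,0,0,0.065]]]' | egrep 'tim'; python3 look.py w8
python3 - <<'E'
from h import *
f=lambda x,y:(220+(x+.5)/3.3-.5,170+(y+.5)/3.3-.5)
for a,b in(((305,395),(327,450)),((350,392),(365,438)),((327,450),(365,438))):
  d=(W("w7",f(*b),.078)-W("w7",f(*a),.078));print(np.degrees(np.arctan2(d[1],d[0])),np.linalg.norm(d))
im=cv2.imread("pics/w8.png")[160:320,220:420]
cv2.imwrite("pics/w8c.png",cv2.resize(im,None,fx=3.5,fy=3.5,interpolation=cv2.INTER_CUBIC))
E
```

```text
time_s: 19.45
tcp_pos: [0.6166, -0.0043, 0.106]
wrist_force: [-0.5, -0.2, -0.2]
gripper_width: 0.745
gripper_force: 0.0
time_s: 20.65
tcp_pos: [0.6074, -0.3028, 0.1044]
wrist_force: [-0.8, -0.1, 0.2]
gripper_width: 0.75
gripper_force: 0.0
time_s: 20.85
20.85 [ 0.6075 -0.3026  0.1046] [[-0.884, -0.468, -0.0], [-0.468, 0.884, 0.0], [0.0, 0.0, -1.0]] [-12.9  31.2   1.7  -0.  -60.5 -49.2]
20.02455339036367 0.009683435451999171
17.032578446677647 0.007929815991738398
109.1885653608876 0.006130706065292993
```

View pics/w8c.png

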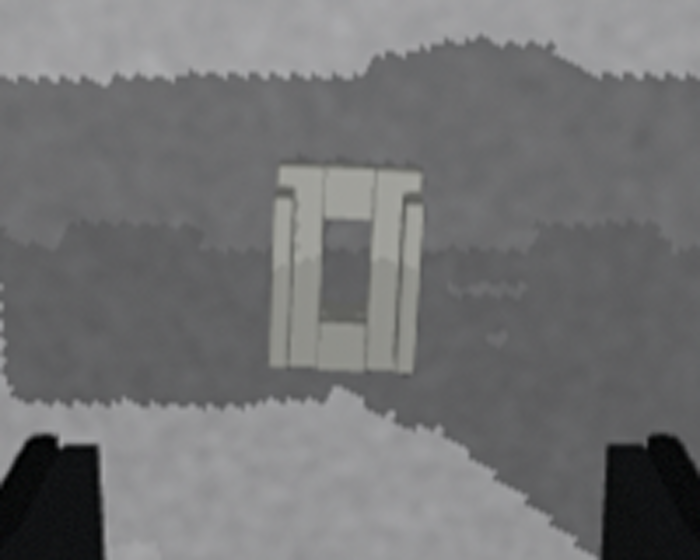

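The cap is upright, with its slot centre at crop (344.5,271). It is leaning about 2.2° to the tool, so I'll trim by az +0.37.

Run:
```python
from h import *
s=json.load(open("pics/w8.json"));w=W("w8",(318.1,237.1),.016);print(w,np.array(s["ee_rot"]).T@(w-s["tcp_pos"]))
```

```text
[ 0.60819653 -0.30474392  0.016     ] [ 0.00039952 -0.00226086  0.0885888 ]
```

```bash
python3 -m handwheel '[[[0,0,0.37,0,0,0,0.065],[0,0,0,0.0004,-0.0023,0.025,0.06],[0,0,0,0,0,0.025,0.055],[0,0,0,0,0,0.025,0.055],[0,0,0,0,0,0.025,0.055],[0,0,0,0,0,0.015,0.055],[0,0,0,0,0,0.004,0.055],[0,0,0,0,0,0,0.025],[0,0,0,0,0,0,0.025],[0,0,0,0,0,0,0.025],[0,0,0,0,0,0,0.025],[0,0,0,0,0,0,0.025]]]' | egrep 'tcp|for|tim|wid';python3 -m handwheel '[[[0,0,0,0,0,0,0.025],[0,0,0,0,0,0,0.025],[0,0,0,0,0,0,0.025]]]'
```

```text
time_s: 22.1
tcp_pos: [0.6087, -0.305, -0.0133]
wrist_force: [-0.3, 0.7, 1.7]
gripper_width: 0.34
gripper_force: 30.0
time_s: 22.4
tcp_pos: [0.6087, -0.305, -0.0132]
ee_rot: [[-0.9, -0.436, 0.001], [-0.436, 0.9, -0.001], [-0.001, -0.001, -1.0]]
wrist_force: [-1.4, 1.7, 4.4]
gripper_width: 0.347
gripper_force: 30.0
```

```bash
python3 -m handwheel '[[[0,0,0,0,0,-0.02,0.025],[0,0,0,0,0,-0.04,0.025],[0,0,0.69,0,0,-0.038,0.025],[0,0,0.69,0,0,0,0.025],[0,0,0,-0.0123,0.0355,0,0.025],[0,0,0,-0.0123,0.0355,0,0.025],[0,0,0,-0.0123,0.0355,0,0.025],[0,0,0,-0.0123,0.0355,0,0.025],[0,0,0,-0.0123,0.0355,0,0.025],[0,0,0,-0.0123,0.0355,0,0.025],[0,0,0,-0.0123,0.0355,0,0.025],[0,0,0,-0.0123,0.0355,0,0.025]]]' | egrep 'tcp|for|tim|wid|rot';python3 -m handwheel '[[[0,0,0,0,0,0,0.025],[0,0,0,0,0,0,0.025]]]' | egrep 'tcp|for|rot'
python3 look.py w9
python3 - <<'E'
from h import *
im=cv2.imread("pics/w9.png",0);s=json.load(open("pics/w9.json"))
cal=cams.get_calibration("wrist");K=cal["camera_matrix"];T=cal["T_tool_cam"]
for p in np.array([[0.6034,-.0547],[.579,.032],[.6664,.0096]]):
    t=np.array(s["ee_rot"]).T@(np.r_[p,.01]-s["tcp_pos"]); c=T[:3,:3].T@(t-T[:3,3]);u,v=(K@c/c[2])[:2].round().astype(int)
    w=im[v-14:v+15,u-14:u+15].astype(float);m=w<.6*np.median(w);yy,xx=np.nonzero(m)
    print(u,v,m.sum()); 
    if m.sum(): print((W("w9",(u-14+xx.mean(),v-14+yy.mean()),.01)[:2]-p+[.6163,-.0044]).round(4))
E
```

```text
time_s: 23.6
tcp_pos: [0.6159, -0.003, 0.0831]
ee_rot: [[-0.954, -0.301, -0.001], [-0.301, 0.954, 0.0], [0.001, 0.0, -1.0]]
wrist_force: [0.5, 0.3, -0.1]
gripper_width: 0.339
gripper_force: 30.0
tcp_pos: [0.6161, -0.0036, 0.0831]
ee_rot: [[-0.953, -0.303, -0.001], [-0.303, 0.953, -0.0], [0.001, 0.0, -1.0]]
wrist_force: [0.1, -0.5, 0.1]
gripper_force: 30.0
23.8 [ 0.6161 -0.0036  0.0831] [[-0.953, -0.303, -0.001], [-0.303, 0.953, -0.0], [0.001, 0.0, -1.0]] [ 14.7  26.9  -9.4  -0.  -53.8 -87. ]
255 205 242
[ 0.6165 -0.0044]
388 209 241
[ 0.6164 -0.0042]
318 312 13
[ 0.6117 -0.0051]
```

```bash
python3 -m handwheel '[[[0,0,0,0,-0.0006,0.008,0.025],[0,0,0,0,0,0.008,0.025],[0,0,0,0,0,0.005,0.025],[0,0,0,0,0,0.004,0.025],[0,0,0,0,0,0,0.025]]]' | egrep 'tcp|wrist_f|tim'; python3 -m handwheel '[[[0,0,0,0,0,0.001,0.025],[0,0,0,0,0,0.001,0.025],[0,0,0,0,0,0,0.025]]]' | egrep 'tcp|wrist_f|tim'; python3 -m handwheel '[[[0,0,0,0,0,0.001,0.025],[0,0,0,0,0,0.001,0.025],[0,0,0,0,0,0,0.025]]]' | egrep 'tcp|wrist_f|tim'
```

```text
time_s: 24.35
tcp_pos: [0.6161, -0.0055, 0.0576]
wrist_force: [-0.6, -0.2, -0.4]
time_s: 24.65
tcp_pos: [0.6167, -0.0049, 0.0568]
wrist_force: [0.3, 0.4, -0.3]
time_s: 24.95
tcp_pos: [0.6165, -0.0049, 0.0545]
wrist_force: [-0.8, 0.4, -0.3]
```

```bash
for k in 1; do python3 -m handwheel '[[[0,0,0,0,0,0.001,0.025],[0,0,0,0,0,0,0.025]]]' | egrep 'tcp|wrist_f|tim'; python3 -m handwheel '[[[0,0,0,0,0,0.001,0.025],[0,0,0,0,0,0,0.025]]]' | egrep 'tcp|wrist_f|tim';python3 -m handwheel '[[[0,0,0,0,0,0.0005,0.025],[0,0,0,0,0,0,0.025]]]' | egrep 'tcp|wrist_f|tim'; done
```

```text
time_s: 25.15
tcp_pos: [0.6165, -0.005, 0.0535]
wrist_force: [-0.6, -0.4, -0.0]
time_s: 25.35
tcp_pos: [0.6166, -0.005, 0.0525]
wrist_force: [0.0, -0.4, -0.5]
time_s: 25.55
tcp_pos: [0.6166, -0.0049, 0.0521]
wrist_force: [-0.2, -0.4, -1.4]
```

```bash
for k in 1; do python3 -m handwheel '[[[0,0,0,0,0,0.0015,0.025],[0,0,0,0,0,0.0015,0.025],[0,0,0,0,0,0,0.025]]]' | egrep 'tcp|wrist_f'; python3 -m handwheel '[[[0,0,0,0,0,0.001,0.025],[0,0,0,0,0,0.001,0.025],[0,0,0,0,0,0,0.025]]]' | egrep 'tcp|wrist_f';python3 -m handwheel '[[[0,0,0,0,0,0.001,0.025],[0,0,0,0,0,0,0.025]]]' | egrep 'tcp|wrist_f|tim'; done
```

```text
tcp_pos: [0.6164, -0.005, 0.0488]
wrist_force: [-0.4, -0.1, -0.2]
tcp_pos: [0.6166, -0.0049, 0.047]
wrist_force: [-0.7, 1.3, -1.3]
time_s: 26.35
tcp_pos: [0.6167, -0.0049, 0.0467]
wrist_force: [-1.6, 0.8, 3.5]
```

```bash
for k in 1; do python3 -m handwheel '[[[0,0,0,0,0,0.001,0.025],[0,0,0,0,0,0.001,0.025],[0,0,0,0,0,0,0.025]]]' | egrep 'tcp|wrist_f|wid'; python3 -m handwheel '[[[0,0,0,0,0,0.001,0.025],[0,0,0,0,0,0.001,0.025],[0,0,0,0,0,0,0.025]]]' | egrep 'tcp|wrist_f|wid';python3 -m handwheel '[[[0,0,0,0,0,0.001,0.025],[0,0,0,0,0,0,0.025]]]' | egrep 'tcp|wrist_f|tim'; done
```

```text
tcp_pos: [0.6168, -0.005, 0.0452]
wrist_force: [-1.7, 1.6, 6.8]
gripper_width: 0.342
tcp_pos: [0.6168, -0.0049, 0.0435]
wrist_force: [-3.5, 1.6, 8.3]
gripper_width: 0.336
time_s: 27.15
tcp_pos: [0.6169, -0.005, 0.0427]
wrist_force: [-3.1, 1.1, 8.6]
```

```bash
for k in 1; do python3 -m handwheel '[[[0,0,0,0,0,0.001,0.025],[0,0,0,0,0,0,0.025]]]' | egrep 'tcp|wrist_f|wid'; python3 -m handwheel '[[[0,0,0,0,0,0.001,0.025],[0,0,0,0,0,0,0.025],[0,0,0,0,0,0,0.025]]]' | egrep 'tcp|wrist_f|wid|tim'; done
```

```text
tcp_pos: [0.6169, -0.005, 0.0419]
wrist_force: [-3.9, 1.2, 10.0]
gripper_width: 0.344
time_s: 27.65
tcp_pos: [0.6169, -0.005, 0.0412]
wrist_force: [-3.9, 1.3, 10.3]
gripper_width: 0.344
```

```bash
python3 -m handwheel '[[[0,0,0,0,0,0.0008,0.025],[0,0,-0.8,0,0,0,0.025],[0,0,-0.8,0,0,0,0.025],[0,0,-0.8,0,0,0,0.025],[0,0,0,0,0,0,0.025]]]' | egrep 'tcp|wrist_f|wid|rot'; python3 -c "
from h import *
s=r.sense();print(s['moment'],s['wrist_force'])"
```

```text
tcp_pos: [0.6182, -0.0045, 0.0406]
ee_rot: [[-0.847, -0.531, 0.004], [-0.531, 0.847, 0.0], [-0.004, -0.002, -1.0]]
wrist_force: [-2.1, 2.3, 9.7]
gripper_width: 0.343
[0.74357609 0.66522121 0.04994162] [-2.0867412   2.30745692  9.72979027]
```

```bash
python3 -m handwheel '[[[0,0,-1.06,0,0,0,0.025],[0,0,-1.06,0,0,0,0.025],[0,0,-1.06,0,0,0,0.025],[0,0,0,0,0,0,0.025]]]' | egrep 'tcp|wrist_f|wid|rot'; python3 -m handwheel '[[[0,0,-1.06,0,0,0,0.025],[0,0,-1.06,0,0,0,0.025],[0,0,-1.06,0,0,0,0.025],[0,0,-1.06,0,0,0,0.025],[0,0,-1.06,0,0,0,0.025],[0,0,-1.06,0,0,0,0.025],[0,0,-1.06,0,0,0,0.025],[0,0,0,0,0,0,0.025]]]' | egrep 'tcp|wrist_f|wid|rot|tim';python3 -c "
from h import *
s=r.sense();print(s['moment'],s['wrist_force'])"
```

```text
tcp_pos: [0.6184, -0.0039, 0.0409]
ee_rot: [[-0.627, -0.779, 0.005], [-0.779, 0.627, 0.001], [-0.004, -0.003, -1.0]]
wrist_force: [-2.7, 4.6, 10.1]
gripper_width: 0.34
time_s: 29.35
tcp_pos: [0.6179, -0.0047, 0.0408]
ee_rot: [[0.099, -0.995, 0.003], [-0.995, -0.099, 0.0], [0.0, -0.003, -1.0]]
wrist_force: [-3.7, 1.8, 11.6]
gripper_width: 0.344
[0.62862982 1.03997072 0.05925589] [-3.74553533  1.79030112 11.55871695]
```

```bash
python3 -m handwheel '[[[0,0,0,0,0,-0.001,0.025],[0,0,0,0,0,-0.001,0.025],[0,0,0,0,0,-0.001,0.025],[0,0,0,0,0,0,0.025]]]' | egrep 'tcp|wrist_f|wid'; python3 -m handwheel '[[[0,0,0,0,0,-0.001,0.025],[0,0,0,0,0,0,0.025]]]' | egrep 'tcp|wrist_f|wid'
```

```text
tcp_pos: [0.6178, -0.0047, 0.0427]
wrist_force: [-1.3, 2.0, 7.6]
gripper_width: 0.343
tcp_pos: [0.6178, -0.0047, 0.0428]
wrist_force: [0.6, 1.8, 2.6]
gripper_width: 0.344
```

At z = 0.0428 the cap stops rising while the push force falls away, so the head is holding it. Releasing.

```bash
python3 -m handwheel '[[[0,0,0,0,0,0,0.05],[0,0,0,0,0,0,0.055],[0,0,0,0,0,0,0.055],[0,0,0,0,0,0,0.055],[0,0,0,0,0,0,0.055],[0,0,0,0,0,-0.01,0.055],[0,0,0,0,0,-0.02,0.055],[0,0,0,0,0,-0.03,0.055],[0,0,0,0,0,-0.03,0.055],[0,0,0,0,0,-0.02,0.055],[0,0,0,0,0,0,0.055],[0,0,0,0,0,0,0.055]]]' | egrep 'tcp|for|wid|tim'; python3 look.py w10
python3 - <<'E'
from h import *
im=cv2.imread("pics/w10.png")[150:330,220:420]
sc=cams.capture("scene")[:,:,::-1][215:305,255:355]
a=cv2.resize(im,(400,360),interpolation=cv2.INTER_CUBIC);b=cv2.resize(sc,(400,360),interpolation=cv2.INTER_CUBIC)
cv2.imwrite("pics/end.png",np.hstack([a,b]))
E
```

```text
time_s: 31.15
tcp_pos: [0.6164, -0.0049, 0.1529]
wrist_force: [-0.1, 0.4, -1.3]
gripper_width: 0.634
gripper_force: 0.0
31.15 [ 0.6164 -0.0049  0.1529] [[0.096, -0.995, 0.001], [-0.995, -0.096, 0.001], [-0.001, -0.001, -1.0]] [ 14.6  23.1  -4.5  -0.  -62.3  -9. ]
```

View pics/end.png

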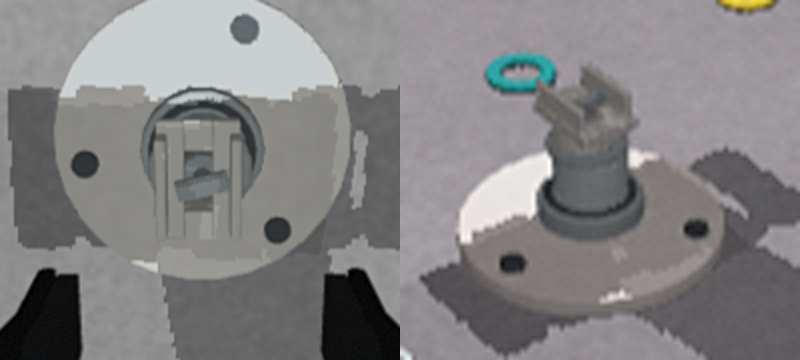

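The head lies across the slot and the stack is seated. Handing in. That was my 11th picture view, one over the limit of 10.

```bash
python3 -c "
from station import r
print(r.finish_job())"
```

```text
the job is handed in; nothing more can be done
None
```

The spacer, washer and cap are on the spindle, with the cap turned about 78°, locked under the head and released; I handed the job in at about 31 s with no verdict returned, and I viewed 11 pictures, one over the limit of 10.

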